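Right the sample bottle and crank it into the measuring gate

TASK

The square sample bottle has toppled on the bench: stand it upright on the bench and let go of it there, then take it again and set it down gently, upright, inside the rimmed tray of the crank-driven stage. Then take the crank by its loose grip sleeve and, keeping hold of the sleeve whenever the crank turns, wind it clockwise (seen from above) until the tray is fully home in the measuring gate, and let go. Do not shift or tip the other vessels on the bench.

Things in the scene. Friction and masses are not known exactly. Their poses are not given: they have to be found in the camera images.
- bottle: The toppled sample bottle, white plastic, closed, about 0.22 kg: square body 56 x 56 mm, 100 mm tall, short round neck, round grey cap 38 mm in diameter from 116 to 146 mm (the top). Origin: centre of the bottom face; z axis: from bottom to cap. It starts lying on a flat side, its axis level, 28 mm over the bench, the cap 9 mm clear of the bench.
- bottle_cap (a point): Centre of the bottle's cap, 131 mm from the bottom along the bottle's axis.
- stage: Fixed crank-driven stage, grey and white metal. Origin: under its base plate, on the bench; x, y level. Plate: x +-85, y -170 to 215, 12 mm thick. From +y to -y it carries the gearbox with the crank on top (x +-43, y 92 to 168, 70 mm high, crank axis at x 0, y 130), the tray on rails, and the measuring gate.
- gate (a point): Middle of the measuring gate at bench height (stage x 0, y -130), axes as the stage's. The gate is a white and grey portal across the tray's path: two posts 22 x 34 mm, inner faces at x +-62 mm, under a cross-bar from 220 to 242 mm over the bench; outside x +-84, y +-17 mm.
- carriage: The stage's sliding aluminium tray, 104 x 104 mm, its rim 12 mm over its floor; inside 92 x 92 mm. Origin: centre of its underside, 23 mm over the bench; axes as the stage's. Geared to the crank, it moves along the stage's -y: stage y = -5 mm - 13.27 mm per rad of crank (-130 mm, in the middle of the gate, at crank 9.42).
- carriage_floor (a point): Centre of the tray's floor (upper face, where the bottle stands), 31 mm over the bench; axes as the stage's.
- crank (a joint): Angle of the crank about its upright axis, rad; grows clockwise seen from above. Stops at 0 (tray fully out) and 9.42 (one and a half turns, tray fully home). Starts between 0 and 1.8. At 0 the crank arm points along the stage's +x. Friction about 0.18 N m (3 N at the sleeve); it stays where it is left.
- crank_axis (a point): Point on the crank's upright axis, 76 mm over the bench. The sleeve's axis is 60 mm away from it.
- sleeve: The crank's grip: upright black plastic sleeve, 28 mm in diameter, 70 mm long, spinning freely on a pin at the end of the crank arm. Origin: centre of its lower end, 91 mm over the bench; its top is 161 mm over the bench, then a 20 mm wide washer to 165 mm. The crank arm lies 78 to 88 mm over the bench. Its own yaw is arbitrary.
- sleeve_mid (a point): Middle of the sleeve, on its axis, 126 mm over the bench.
- flask: Bystander: amber glass bottle with black cap, 64 mm in diameter, 170 mm tall, standing. Origin: centre of its underside.
- beaker: Bystander: open glass beaker, 68 mm in diameter, 100 mm tall, standing. Origin: centre of its underside.
- jar: Bystander: metal jar with dark lid, 68 mm in diameter, 120 mm tall, standing. Origin: centre of its underside.
There are look-alikes about, which are no part of the job. Leave any purple look-alike of the bottle alone.

How it is judged:
By the outcome, as a careful person would: the job done as asked, in the order asked, and still so for the second after the job is handed in, with the robot touching nothing.
It also fails if it takes over 72 s, if anything falls off the work surface, if the arm or the gripper's body presses on something with over 40 N, if the wrist force passes 120 N, or if a joint passes its speed limit or range.

ROBOT

A 7-joint arm with a two-finger parallel gripper is mounted at the origin on the work surface. World frame = base frame: x ahead of the robot, y to its left, z up, the work surface at z = 0. Lengths are in m, angles in rad, forces in N, time in s.
With the tool pointing down it reaches from about 0.4 to 0.9 m from the base axis. Payload 5.6 kg.
Tool frame: the origin (TCP) lies midway between the tips of the shut fingers; the grasp point (between the pads) lies 19 mm behind it; z points along the fingers, y is the line along which they close (so a half turn about z gives the same grasp; the last joint's range is limited). The gripper opens to 92 mm and grips with 3 to 60 N. Pads are 20 mm wide; open, the fingers measure 128 mm over their backs; the gripper's body (75 mm by 189 mm) begins 69 mm behind the grasp point.
Start: joints at [1.076, 0.468, -0.012, 1.603, 0.006, 1.071, -0.056], TCP at [0.284, -0.585, 0.215] pointing down, gripper open.
Joint ranges: [-2.53, 2.53], [-0.31, 2.02], [-1.57, 1.55], [0.28, 2.44], [-1.29, 4.43], [0.15, 1.84], [-2.92, 2.92]. Speed limits (rad/s): [2.57, 2.57, 3.14, 3.14, 3.14, 3.14, 3.14].

INTERFACE

Orientations are given as a 3x3 rotation matrix whose columns are the frame's x, y, z axes.
In Python, from station import env, effector, solver, viewer, workorder, search_frame, tip_of gives the robot as it stands. Calls block until the motion is done:
- env.reach(position, orientation): joint-space move of the TCP to a pose.
- env.movel(position, frame=None, rate=0.15): straight line of the TCP; frame=None keeps the orientation; rate is the mean speed in m/s.
- env.goto_joints(angles): joint-space move.
- effector.release() and effector.grasp(squeeze=None): open the fingers fully, or close them until they stop; squeeze is the grip in N (None keeps the last).
- env.pause(seconds).
- solver.inverse_kinematics(position, orientation): joint angles nearest the present ones, or None.
- env.sense(): the state.
- viewer.read_camera(name): name is "scene" or "top"; returns (picture, depth): 384x512x3 uint8, red, green, blue; 384x512 float32, m along the optical axis (not along the pixel's ray), 0 where there is no reading.
- viewer.camera_info(name): a dict with "intrinsics" (3x3 intrinsics, pixels), "eye" and "rotation" of the camera in the world. Camera axes: x right, y up, looking along -z (the intrinsics and any distortion apply to the point x, -y, -z); pixel columns grow to the right and rows downward; lengths in m; the calibration is good to about 2 mm. A picture is of the moment at which its call begins. camera_info takes no time and is no camera call.
A pose or a line that the arm cannot do raises env.PlanningError and nothing moves.
- workorder.finish_job(): hands the job in; it is judged then, once.
Trained networks look in the newest picture that a camera, given by its name, has taken for a name from the list of things; names that differ only in an ending like _2 or _b are one class to them, and where a whole thing is asked for, a point or a joint stands for the part that bears it (a point fixed in the world has none). Each returns a list of dicts, best first, with "score" (0 to 1); they miss things now and then, are a little off and sometimes report something else, mostly with a low value. They report only what shows in the picture. A call takes as long as a camera call. They do not tell look-alikes from the thing itself.
- search_frame(camera, name): "at" ([x, y, z] in m, in world coordinates, good to about 4 mm: the middle of the surface that is visible of it).
- tip_of(camera, name): "at" ([x, y, z] in m, in world coordinates, good to about 4 mm: a listed point, or the origin of a listed thing).
The state is a dict: "t": time; "joint_positions": joint angles; "joint_velocities": joint speeds; "tau": joint torques, N m; "ee_pos": TCP position; "tcp_rot": TCP orientation; "wrist_force": force on the tool from outside, world axes, zero at the start; "moment": the same for the moment, N m; "gripper_width": finger opening in m; "grasp_force": force on a finger pad.
Only numpy, scipy, OpenCV 4.12 (cv2) and the standard library are available. Lean on these libraries where they do the work, as an engineer would, in place of code of your own. Each camera call takes 0.05 s, during which the arm holds its last target. There are 200 camera calls.

## Working session

There is one attempt and no reset: what is moved stays moved. The work goes in short steps, each a Python script; the robot and the scene stay as the last script left them, time stands still between calls to the robot, and variables do not carry over. Pictures are saved under pics/ and viewed, at most 10 in all, crops included, and the job is handed in when it is done.

```bash
ls; mkdir -p pics; python3 - <<'E'
from station import *
import cv2,numpy as np
for c in ("scene","top"):
    p,d=viewer.read_camera(c); cv2.imwrite(f"pics/{c}0.png",p[:,:,::-1]); np.save(f"pics/{c}0.npy",d)
    i=viewer.camera_info(c); print(c,i)
    for n in ["bottle","bottle_cap","stage","carriage_floor","crank_axis","sleeve_mid","gate","flask","beaker","jar"]:
        print(n,[(np.round(r["at"],3).tolist(),round(r["score"],2)) for r in tip_of(c,n)[:4]])
print(env.sense())
E
```

```text
pics
scene {'intrinsics': array([[421.03501739,   0.        , 263.23147888],
       [  0.        , 421.03501739, 195.24877829],
       [  0.        ,   0.        ,   1.        ]]), 'eye': array([1.40967443, 0.28174566, 1.05584125]), 'rotation': array([[-0.34895896, -0.66952075,  0.65572068],
       [ 0.93691846, -0.23410385,  0.25957501],
       [-0.02028411,  0.70493784,  0.70897898]])}
bottle [([0.564, -0.338, 0.027], 0.95), ([0.351, -0.353, 0.027], 0.82), ([0.674, -0.53, 0.03], 0.63)]
bottle_cap [([0.456, -0.265, 0.027], 0.86), ([0.644, -0.402, 0.025], 0.76), ([0.259, -0.446, 0.027], 0.61)]
stage [([0.523, 0.062, -0.0], 0.59)]
carriage_floor [([0.522, 0.053, 0.031], 0.73)]
crank_axis [([0.478, 0.179, 0.076], 0.79), ([0.527, 0.052, 0.019], 0.55)]
sleeve_mid [([0.54, 0.178, 0.126], 0.46), ([0.568, -0.065, -0.0], 0.35)]
gate [([0.565, -0.063, -0.004], 0.98)]
flask [([0.747, 0.134, 0.003], 0.65)]
beaker [([0.411, 0.362, 0.0], 0.68)]
jar [([0.733, -0.28, 0.001], 0.59), ([0.566, -0.335, 0.03], 0.42)]
top {'intrinsics': array([[452.69008099,   0.        , 252.72434674],
       [  0.     
[... 1026 characters left out ...]
[ 1.85050991e-03,  6.26635723e-05, -7.16654693e-04, -1.91976712e-03,
        1.08217357e-03, -8.58080637e-04,  1.45795242e-03]), 'tau': array([ 3.17883610e-05, -5.20442998e+01, -1.20142708e-02, -2.44060171e+01,
       -5.65614982e-02,  1.14413135e-02,  1.63013914e-05]), 'ee_pos': array([ 0.28374035, -0.58478023,  0.21456442]), 'tcp_rot': array([[ 8.99683518e-01,  4.36542742e-01, -5.21769627e-05],
       [ 4.36542743e-01, -8.99683519e-01,  8.41020959e-06],
       [-4.32713375e-05, -3.03440014e-05, -9.99999999e-01]]), 'wrist_force': array([-0.07750029, -0.01147308, -0.75617761]), 'moment': array([-0.04205442, -0.00478911, -0.06025779]), 'grasp_force': 0.0, 'gripper_width': 0.09203975021367758}
```

View pics/top0.png

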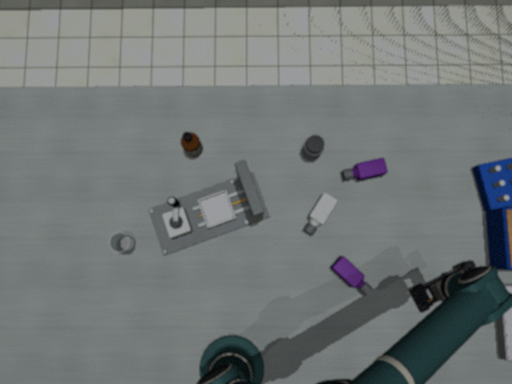

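View pics/scene0.png

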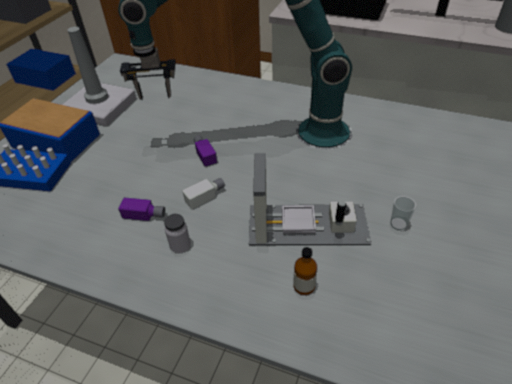

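The tops view shows three bottle look-alikes. Purple ones at (370,169) and (349,273), white one with a grey cap at (320,210). The white one matches the description, being white with a square body. In the scene view it is at (201,193). I'll confirm this in a crop and measure it.

```bash
cat > h.py <<'E'
from station import *
import numpy as np, cv2
def cloud(cam):
    p,d=viewer.read_camera(cam); i=viewer.camera_info(cam); K=i["intrinsics"]
    v,u=np.indices(d.shape)
    c=np.stack([(u-K[0,2])/K[0,0]*d,-(v-K[1,2])/K[1,1]*d,-d],-1)
    return p,d,c@i["rotation"].T+i["eye"]
def U(v): v=np.asarray(v,float); return v/np.linalg.norm(v)
def frame(z,y):
    z=U(z); y=U(np.asarray(y)-np.dot(y,z)*z); return np.column_stack([np.cross(y,z),y,z])
def at(cam,n): return [(np.round(r["at"],3).tolist(),round(r["score"],2)) for r in tip_of(cam,n)[:4]]
E
python3 - <<'E'
from h import *
ims=[]
for c,(u,v) in (("top",(320,212)),("scene",(203,192))):
    p,d,P=cloud(c)
    ims.append(cv2.resize(p[v-35:v+35,u-35:u+35,::-1],(390,390),interpolation=cv2.INTER_CUBIC))
    near=(np.hypot(P[...,0]-.51,P[...,1]+.30)<.13)&(P[...,2]>.02)&(d>0)
    vv,uu=np.indices(d.shape); near&=(abs(uu-u)<35)&(abs(vv-v)<35)
    hsv=cv2.cvtColor(p,cv2.COLOR_RGB2HSV); near&=~((hsv[...,1]>90))
    Q=P[near]; top=Q[Q[:,2]>.048]
    print(c,len(Q),len(top),"ztop",np.median(top[:,2]),np.percentile(Q[:,2],[50,95]))
    (cx,cy),wh,an=cv2.minAreaRect(top[:,:2].astype(np.float32)); print("toprect",cx,cy,wh,an)
    m=top[:,:2].mean(0); w,V=np.linalg.eigh(np.cov(Q[:,:2].T)); a=V[:,1]; a=a*-np.sign(a[0]); s=(Q[:,:2]-m)@a
    print("mean",m,"axis",a,"ext",s.min(),s.max())
    # sleeve
    k=(np.hypot(P[...,0]-.54,P[...,1]-.18)<.05)&(P[...,2]>.15)&(P[...,2]<.2)
    print("sleeve top",k.sum(),P[k].mean(0) if k.any() else 0, P[k].max(0) if k.any() else 0)
cv2.imwrite("pics/crop.png",np.hstack(ims))
E
```

```text
top 670 506 ztop 0.05514327509447259 [0.05368047 0.06055052]
toprect 0.5047092437744141 -0.29468363523483276 (0.0554116815328598, 0.14378221333026886) 56.95378494262695
mean [ 0.52037506 -0.30457651] axis [-0.8399394  0.5426802] ext -0.05420937255192555 0.09234146997784824
sleeve top 65 [0.53613726 0.18230533 0.16213284] [0.54901904 0.19667792 0.17152582]
scene 658 359 ztop 0.055136929577410676 [0.05058004 0.05816009]
toprect 0.512415885925293 -0.29673561453819275 (0.059230636805295944, 0.13523459434509277) 57.66964340209961
mean [ 0.52855338 -0.30399761] axis [-0.83773258  0.54608069] ext -0.05103548194004406 0.09719059035202199
sleeve top 72 [0.54426192 0.1832514  0.16047247] [0.55711688 0.19618984 0.16856825]
```

View pics/crop.png

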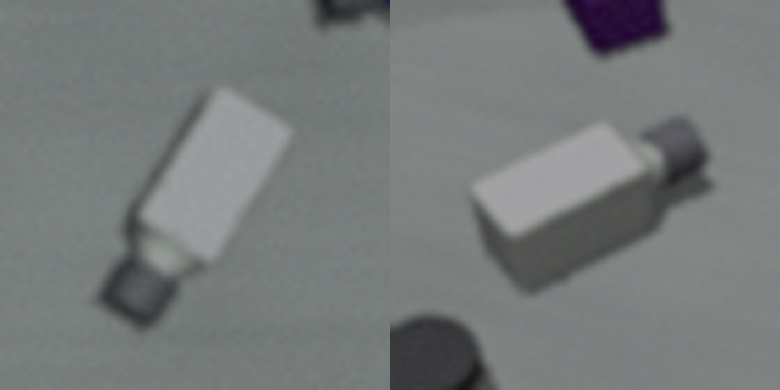

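The crop confirms it: a white square body with a grey cap (cap at left-crop (140,290), right-crop (675,150)). Next I check the tilted grasp and the uprighting poses with IK.

```bash
cat >> h.py <<'E'
a=U([-.838,.546,0]); n=np.array([-a[1],a[0],0]); Z=np.array([0,0,1.])
bot=np.array([.567,-.335,0])
def gfr(th,s): return frame(-np.cos(th)*a-np.sin(th)*Z, s*n)
def ffr(th,h,s):  # upright: axis=Z, tool toward h;  rotate bottle: a->Z, Z->-h, n->Z x -h ... 
    R=np.column_stack([Z,np.cross(-h,Z),-h])@np.column_stack([a,np.cross(Z,a),Z]).T
    return R@gfr(th,s)
E
python3 - <<'E'
from h import *
for th in np.deg2rad([45,55,65,80]):
  for s in (1,-1):
    F=gfr(th,s); g=bot+.055*a+.031*Z
    q=[solver.inverse_kinematics(g+.019*F[:,2]-b*F[:,2],F) for b in (.1,0)]
    print(round(np.rad2deg(th)),s,[None if x is None else np.round(x,2).tolist() for x in q])
    for yaw in (-80,-50,-30,-10,150):
      h=np.array([np.cos(np.deg2rad(yaw)),np.sin(np.deg2rad(yaw)),0]); f=ffr(th,h,s)
      q=[solver.inverse_kinematics(np.array([.49,-.30,z])+.019*f[:,2],f) for z in(.057,.13)]
      if q[0] is not None: print("   yaw",yaw,[None if x is None else np.round(x,2).tolist() for x in q])
E
```

```text
45 1 [None, [1.19, 0.93, -0.89, 2.3, 2.51, 0.88, 2.5]]
   yaw -80 [[-0.24, 0.68, 0.43, 2.21, 1.42, 0.5, -1.1], [0.1, 0.48, 0.02, 2.18, 1.35, 0.76, -0.88]]
   yaw -50 [[0.53, 0.6, -0.3, 2.36, 2.31, 0.74, -1.2], [0.17, 0.38, 0.12, 2.38, 2.22, 0.48, -1.19]]
   yaw -30 [[1.54, 1.31, -1.34, 2.36, 2.39, 1.15, -0.07], [1.54, 0.92, -1.32, 2.36, 2.21, 0.88, -0.21]]
   yaw -10 [[1.72, 1.31, -1.34, 2.31, 2.29, 0.74, 0.39], [1.72, 0.95, -1.32, 2.31, 2.17, 0.49, 0.24]]
   yaw 150 [[0.43, 1.0, 0.11, 1.3, -0.09, 1.64, -1.53], [0.43, 0.91, 0.12, 1.29, -0.08, 1.73, -1.53]]
45 -1 [None, [1.47, 1.45, -1.35, 2.29, 2.44, 1.27, -0.05]]
   yaw -80 [[-0.07, 0.64, 0.21, 2.2, 1.47, 0.63, 2.03], [-0.82, 0.97, 1.27, 2.23, -0.69, 0.26, -2.2]]
   yaw -50 [[0.86, 0.71, -0.67, 2.34, 2.23, 0.92, 2.17], [0.28, 0.39, -0.01, 2.38, 2.18, 0.51, 2.02]]
   yaw -30 [[1.25, 0.82, -0.89, 2.37, 2.56, 0.79, 2.47], [1.24, 0.55, -0.88, 2.37, 2.45, 0.56, 2.43]]
   yaw -10 [[1.72, 1.31, -1.34, 2.31, 2.29, 0.74, -2.75], [1.59, 0.72, -1.09, 2.31, 2.57, 0.3, 2.86]]
   yaw 150 [[0.78, 1.07, -0.51, 1.26, 0.31, 1.69, 1.28], [0.79, 0.98, 
[... 1422 characters left out ...]
1.95, 1.85, -1.37, 2.38, 2.75, 0.78, -2.53], None]
80 1 [[0.39, 0.41, 0.09, 1.98, -0.03, 0.57, -1.66], [0.37, 0.6, 0.12, 1.98, -0.13, 0.39, -1.57]]
   yaw -80 [[-0.47, 1.09, 0.43, 2.17, 1.52, 1.01, -1.62], [-0.27, 0.85, 0.22, 2.21, 1.59, 1.23, -1.49]]
   yaw -50 [[0.45, 1.1, -0.32, 2.4, 2.52, 1.83, -1.53], None]
   yaw -10 [[2.04, 1.91, -1.16, 2.34, 3.4, 0.57, 0.21], None]
80 -1 [[0.85, 0.47, -0.48, 1.95, 0.41, 0.63, 1.11], [0.77, 0.64, -0.38, 1.95, 0.56, 0.47, 0.97]]
   yaw -80 [[-0.47, 1.09, 0.43, 2.17, 1.52, 1.01, 1.52], [-1.08, 1.73, 1.32, 2.25, -0.72, 0.21, -2.74]]
   yaw -50 [[-0.34, 1.18, 0.42, 2.44, 2.31, 1.34, 0.98], None]
   yaw -10 [[0.6, 1.09, 0.21, 2.41, 3.69, 1.78, 1.59], None]
```

```bash
python3 - <<'E'
from h import *
r=lambda x: None if x is None else np.round(x,2).tolist()
for t in (48,52,56,60):
  th=np.deg2rad(t)
  for s in (1,-1):
    F=gfr(th,s); g=bot+.05*a+.031*Z+.019*F[:,2]
    print(t,s,[r(solver.inverse_kinematics(g+b*Z,F)) for b in (.1,.05,0)])
    for (x,y) in ((.49,-.3),(.45,-.28),(.53,-.28)):
     for yaw in (150,):
      h=np.array([np.cos(np.deg2rad(yaw)),np.sin(np.deg2rad(yaw)),0]); f=ffr(th,h,s)
      print("   ",x,[r(solver.inverse_kinematics(np.array([x,y,z])+.019*f[:,2],f)) for z in(.052,.1)])
E
```

```text
48 1 [[0.81, 0.43, -0.44, 2.29, 2.41, 0.38, 2.26], [0.99, 0.62, -0.66, 2.28, 2.41, 0.57, 2.36], [1.0, 0.77, -0.67, 2.28, 2.51, 0.69, 2.33]]
    0.49 [[0.43, 1.04, 0.12, 1.26, -0.09, 1.69, -1.53], [0.43, 0.98, 0.12, 1.26, -0.09, 1.75, -1.53]]
    0.45 [[0.43, 0.98, 0.11, 1.4, -0.08, 1.61, -1.52], [0.43, 0.91, 0.12, 1.41, -0.08, 1.67, -1.52]]
    0.53 [[0.4, 1.08, 0.11, 1.17, -0.12, 1.74, -1.57], [0.4, 1.02, 0.12, 1.17, -0.12, 1.8, -1.57]]
48 -1 [[1.45, 0.94, -1.33, 2.26, 2.06, 0.92, -0.14], [1.45, 1.16, -1.34, 2.26, 2.2, 1.08, -0.12], [1.46, 1.39, -1.35, 2.26, 2.34, 1.22, -0.04]]
    0.49 [[0.77, 1.11, -0.51, 1.22, 0.3, 1.75, 1.28], [0.78, 1.05, -0.52, 1.23, 0.29, 1.8, 1.28]]
    0.45 [[0.8, 1.05, -0.51, 1.37, 0.3, 1.67, 1.27], [0.81, 0.99, -0.53, 1.37, 0.27, 1.73, 1.27]]
    0.53 [[0.71, 1.15, -0.52, 1.13, 0.29, 1.79, 1.25], [0.7, 1.08, -0.48, 1.14, 0.24, 1.83, 1.27]]
52 1 [[0.63, 0.39, -0.23, 2.26, 2.32, 0.23, 2.3], [0.81, 0.54, -0.44, 2.26, 2.38, 0.39, 2.31], [1.0, 0.74, -0.67, 2.24, 2.37, 0.59, 2.44]]
    0.49 [[0.43, 1.08, 0.12, 1.2, -0.09, 1.77, -1.52], [0.43, 1.02, 0.13, 1.21, 
[... 952 characters left out ...]
2, 0.74, -0.12], [1.32, 1.01, -1.11, 2.19, 2.07, 0.85, -0.16]]
    0.49 [None, None]
    0.45 [[0.79, 1.13, -0.51, 1.27, 0.28, 1.82, 1.27], [0.64, 1.01, -0.23, 1.3, 0.1, 1.83, 1.43]]
    0.53 [None, None]
60 1 [[-0.09, 0.42, 0.64, 2.21, -1.27, 0.18, -0.49], [0.63, 0.48, -0.22, 2.18, 1.82, 0.17, 2.81], [0.63, 0.59, -0.22, 2.19, 2.29, 0.23, 2.35]]
    0.49 [None, None]
    0.45 [[0.43, 1.1, 0.13, 1.26, -0.09, 1.83, -1.51], None]
    0.53 [None, None]
60 -1 [[0.59, 0.38, -0.18, 2.17, 1.04, 0.15, 0.44], [0.67, 0.49, -0.27, 2.18, 1.8, 0.19, -0.29], [1.31, 0.99, -1.11, 2.15, 1.92, 0.82, -0.05]]
    0.49 [None, None]
    0.45 [[0.51, 1.1, -0.01, 1.25, -0.01, 1.83, 1.55], None]
    0.53 [None, None]
```

```bash
cat >> h.py <<'E'
TH=np.deg2rad(50); F=gfr(TH,1); hh=np.array([np.cos(np.deg2rad(150)),np.sin(np.deg2rad(150)),0]); f=ffr(TH,hh,1)
def st(*m):
    s=env.sense(); print(*m,"t",round(s["t"],2),"pos",s["ee_pos"].round(4),"F",s["wrist_force"].round(1),"w",round(s["gripper_width"],4),"g",round(s["grasp_force"],1)); return s
def q(): print(np.round(env.sense()["joint_positions"],2))
E
python3 - <<'E'
from h import *
g=bot+.05*a+.031*Z+.019*F[:,2]
env.reach(g+.12*Z,F); st("app"); q()
env.movel(g,rate=.12); st("down"); q()
effector.grasp(25); s=st("grip")
env.movel(g+.01*Z,rate=.05); st("lift1"); 
env.movel(g+.12*Z,rate=.15); st("lift"); q()
p,d,_=cloud("scene"); cv2.imwrite("pics/lift.png",cv2.resize(p[60:260,80:360,::-1],(784,560)))
E
```

```text
app t 3.22 pos [ 0.5355 -0.3153  0.1369] F [-0.5  1.1 -0.6] w 0.0921 g 0.0
[ 0.63  0.35 -0.23  2.27  2.35  0.23  2.27]
down t 4.37 pos [ 0.5358 -0.3146  0.0172] F [-0.4  0.2  0.3] w 0.0916 g 0.0
[ 0.77  0.66 -0.39  2.28  2.62  0.54  2.09]
grip t 5.0 pos [ 0.5354 -0.3146  0.0167] F [-1.8  0.3  2.2] w 0.0558 g 25.0
lift1 t 5.35 pos [ 0.5355 -0.3143  0.0269] F [-0.8 -1.  -1. ] w 0.0559 g 25.0
lift t 6.23 pos [ 0.535  -0.3138  0.1357] F [ 1.3 -0.  -2.2] w 0.0551 g 25.0
[ 0.63  0.35 -0.23  2.27  2.35  0.24  2.27]
```

View pics/lift.png

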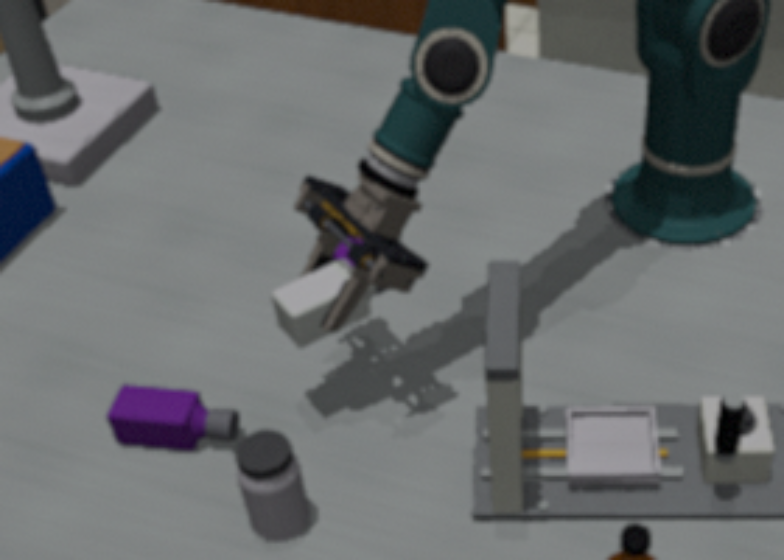

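The white bottle is held by the body (crop (320,300)), and the other vessels have not moved. Next I swing it upright.

```bash
python3 - <<'E'
from h import *
D=frame(-Z,f[:,1])
P=np.array([.46,-.29,0.]); G=P+.051*Z+.019*f[:,2]
env.reach(np.array([.48,-.28,.27]),D); st("mid"); q()
env.reach(G+.04*Z,f); st("hover"); q()
z=.04
while z>-.012:
    z-=.012 if z>.018 else .003
    env.movel(G+z*Z,rate=.06)
    if z<.018:
        F_=env.sense()["wrist_force"][2]
        if z>.014: F0=F_
        if abs(F_-F0)>4: break
st("down %.3f"%z)
p,d,_=cloud("scene"); cv2.imwrite("pics/up.png",cv2.resize(p[60:260,80:360,::-1],(784,560)))
E
```

```text
mid t 9.09 pos [ 0.4796 -0.28    0.2697] F [ 0.2 -0.2 -1.1] w 0.0561 g 25.0
[-0.5   0.55  1.36  1.83 -0.57  1.24 -1.06]
hover t 9.91 pos [ 0.4479 -0.2837  0.08  ] F [-0.1  0.7 -0.7] w 0.0558 g 25.0
[ 0.07  1.11  0.8   1.37 -0.46  1.8  -1.13]
down -0.002 t 12.11 pos [ 0.4475 -0.2829  0.0389] F [1.3 0.3 7.8] w 0.0559 g 25.0
```

View pics/up.png

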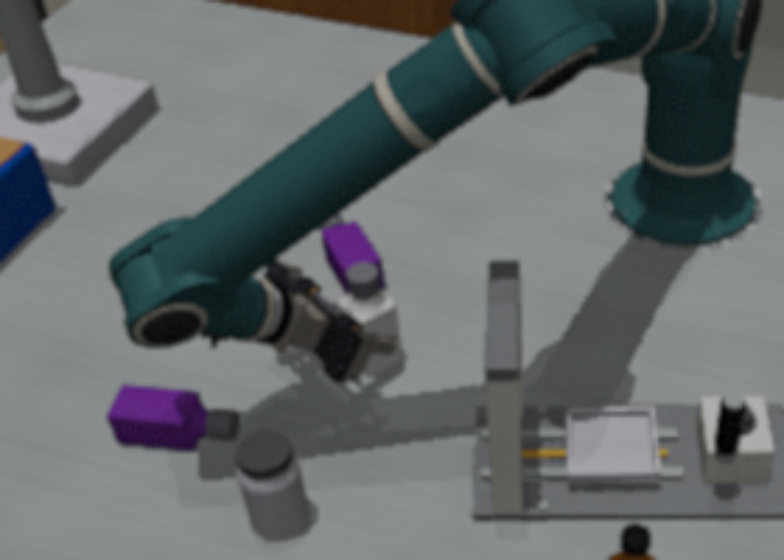

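Bottle upright on the bench (cap at (362,278)). Release, back out, and measure again.

```bash
python3 - <<'E'
from h import *
effector.release(); st("rel")
s=env.sense(); p0=s["ee_pos"]; f=s["tcp_rot"]
for k in (.08,.065,.05):
    try: env.movel(p0-k*f[:,2],rate=.12); break
    except env.PlanningError as e: print(k,e)
st("back"); q()
env.reach(np.array([.56,-.20,.36]),frame(-Z,[.942,.336,0])); st("high"); q()
env.pause(.2)
for c in ("top","scene"):
    p,d,P=cloud(c)
    for nme in ("bottle","bottle_cap","carriage_floor","crank_axis","sleeve_mid","carriage","jar"): print(c,nme,at(c,nme))
    k=(np.hypot(P[...,0]-.46,P[...,1]+.29)<.05)&(P[...,2]>.125)&(P[...,2]<.17)
    print(k.sum(),P[k].mean(0) if k.any() else 0,(P[k].min(0)+P[k].max(0))/2 if k.any() else 0,np.median(P[k][:,2]))
    b=(np.hypot(P[...,0]-.46,P[...,1]+.29)<.07)&(P[...,2]>.09)&(P[...,2]<.108)
    if b.sum()>10: print("shoulder",b.sum(),cv2.minAreaRect(P[b][:,:2].astype(np.float32)))
    cv2.imwrite(f"pics/{c}2.png",p[:,:,::-1])
E
```

```text
rel t 12.84 pos [ 0.4474 -0.2827  0.0367] F [-0.3  0.1 -0.6] w 0.0915 g 0.0
0.08 the arm cannot follow that straight line within its joint ranges
back t 13.56 pos [ 0.4902 -0.3079  0.0785] F [-1.1 -0.3  0.6] w 0.0919 g 0.0
[ 0.25  1.09  0.51  1.19 -0.31  1.84 -1.31]
high t 15.28 pos [ 0.5597 -0.2002  0.3589] F [-0.1 -0.1 -1. ] w 0.0922 g 0.0
[ 0.2   0.26  0.11  1.57 -0.03  1.32  0.65]
top bottle [([0.669, -0.526, 0.031], 0.95), ([0.349, -0.354, 0.023], 0.71), ([0.454, -0.291, 0.002], 0.47)]
top bottle_cap [([0.257, -0.442, 0.03], 0.85), ([0.645, -0.396, 0.029], 0.8), ([0.456, -0.289, 0.131], 0.71)]
top carriage_floor [([0.525, 0.051, 0.03], 0.87)]
top crank_axis [([0.478, 0.18, 0.079], 0.71)]
top sleeve_mid [([0.538, 0.181, 0.128], 0.43)]
top carriage [([0.528, 0.052, 0.022], 0.62)]
top jar []
104 [ 0.45479702 -0.28802438  0.14526025] [ 0.45550261 -0.28873043  0.141563  ] 0.14518584336883134
shoulder 74 ((0.4515889585018158, -0.2928345203399658), (0.03966163843870163, 0.05571051314473152), 60.52665328979492)
scene bottle [([0.524, 0.053, 0.022], 0.67), ([0.672, -0.53, 0.028], 0.59), ([0.457, -0.288, 0.0], 0.58), ([0.346, -0.352, 0.031], 0.53)]
scene bottle_cap [([0.455, -0.285, 0.127], 0.94), ([0.646, -0.399, 0.026], 0.9), ([0.258, -0.444, 0.029], 0.67), ([0.527, 0.05, 0.022], 0.59)]
scene carriage_floor [([0.527, 0.056, 0.032], 0.66)]
scene crank_axis [([0.48, 0.181, 0.075], 0.75)]
scene sleeve_mid [([0.54, 0.182, 0.125], 0.5)]
scene carriage [([0.523, 0.051, 0.02], 0.91)]
scene jar [([0.733, -0.276, 0.002], 0.8)]
115 [ 0.46389803 -0.28330922  0.14073675] [ 0.45963665 -0.28463143  0.13781083] 0.14387106025744556
shoulder 133 ((0.459601491689682, -0.28461527824401855), (0.055925507098436356, 0.056749127805233), 61.22309494018555)
```

```bash
cat >> h.py <<'E'
SX=U([.942,.336,0]); SY=np.array([-SX[1],SX[0],0])
tray=np.array([.5255,.0510,0]); cax=np.array([.4785,.1805,0]); cap=np.array([.456,-.2875,0])
Y1=np.array([np.cos(np.deg2rad(60.5)),np.sin(np.deg2rad(60.5)),0])
D1=frame(-Z,Y1); D2=frame(-Z,SX)
E
python3 - <<'E'
from h import *
env.reach(cap+.25*Z,D1); st("above"); q()
env.movel(cap+.114*Z,rate=.12); st("at")
effector.grasp(25); st("grip")
env.movel(cap+.44*Z,rate=.2); st("lift"); q()
env.reach(tray+.44*Z,D2); st("over tray"); q()
env.pause(.1)
for c in ("top","scene"):
    p,d,P=cloud(c); print(at(c,"bottle"),at(c,"bottle_cap"),at(c,"carriage_floor"))
cv2.imwrite("pics/over.png",cv2.resize(p[60:280,200:420,::-1],(600,600)))
E
```

```text
above t 17.16 pos [ 0.457  -0.2873  0.2507] F [0.2 0.4 0.8] w 0.0918 g 0.0
[ 0.44  0.24  0.07  1.84 -0.02  1.06  1.57]
at t 18.44 pos [ 0.4565 -0.2878  0.1147] F [-0.2  0.2 -0. ] w 0.0919 g 0.0
grip t 19.3 pos [ 0.456  -0.2875  0.114 ] F [-0.4 -0.5  0.6] w 0.0377 g 25.0
lift t 21.08 pos [ 0.4557 -0.2873  0.439 ] F [ 0.3  0.2 -2. ] w 0.0375 g 25.0
[ 0.43  0.13  0.08  1.56 -0.01  1.46  1.57]
over tray t 22.38 pos [0.5256 0.0497 0.4398] F [ 0.6 -0.9 -2. ] w 0.0374 g 25.0
[ 0.02  0.12 -0.2   1.56  0.02  1.46  0.16]
[([0.67, -0.524, 0.026], 0.9), ([0.527, 0.049, 0.326], 0.42)] [([0.646, -0.395, 0.031], 0.78), ([0.259, -0.441, 0.03], 0.55), ([0.528, 0.048, 0.458], 0.48)] [([0.527, 0.049, 0.035], 0.77), ([0.525, 0.05, 0.33], 0.71)]
[([0.523, 0.05, 0.328], 0.77), ([0.352, -0.351, 0.032], 0.66), ([0.671, -0.528, 0.032], 0.62)] [([0.526, 0.05, 0.456], 0.88), ([0.647, -0.4, 0.027], 0.73), ([0.26, -0.444, 0.028], 0.64)] [([0.526, 0.053, 0.03], 0.92)]
```

View pics/over.png

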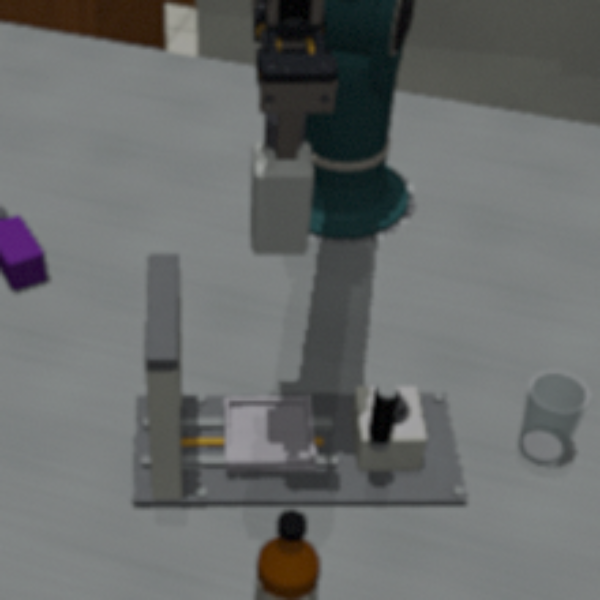

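The bottle hangs upright and square over the tray (tray at crop (268,432)). Lower it gently.

```bash
python3 - <<'E'
from h import *
T=tray-.0005*SY
env.movel(T+.165*Z,rate=.2)
F0=env.sense()["wrist_force"][2]; z=.155
env.movel(T+z*Z,rate=.06)
while z>.138:
    z-=.002; env.movel(T+z*Z,rate=.04)
    if abs(env.sense()["wrist_force"][2]-F0)>3: break
st("touch %.3f"%z)
effector.release(); st("rel")
env.movel(T+.27*Z,rate=.15)
env.reach(cax+.06*SX*.95+.33*Z+.0*SY,D2); st("off"); q()
env.pause(.1)
for c in ("top","scene"):
    p,d,P=cloud(c); print(at(c,"bottle"),at(c,"bottle_cap"),at(c,"carriage_floor"),at(c,"sleeve_mid"))
cv2.imwrite("pics/tray.png",cv2.resize(p[60:280,200:420,::-1],(600,600)))
E
```

```text
touch 0.143 t 26.23 pos [0.526  0.0505 0.1449] F [-4.2 -0.2 13.7] w 0.0375 g 25.0
rel t 27.13 pos [0.5257 0.0505 0.143 ] F [-0.4 -0.9  0.2] w 0.0919 g 0.0
off t 28.82 pos [0.5321 0.1981 0.3287] F [ 0.6 -1.2 -0.2] w 0.0919 g 0.0
[-0.18  0.25 -0.28  1.65  0.08  1.25 -0.14]
[([0.347, -0.35, 0.029], 0.97), ([0.673, -0.524, 0.027], 0.88), ([0.524, 0.049, 0.033], 0.7), ([0.528, 0.052, 0.032], 0.36)] [([0.646, -0.396, 0.029], 0.83), ([0.256, -0.445, 0.029], 0.75), ([0.525, 0.053, 0.165], 0.69)] [([0.521, 0.051, 0.033], 0.7)] [([0.538, 0.184, 0.129], 0.44)]
[([0.672, -0.528, 0.03], 0.81), ([0.526, 0.05, 0.031], 0.64), ([0.349, -0.353, 0.026], 0.63)] [([0.259, -0.441, 0.028], 0.94), ([0.526, 0.049, 0.159], 0.63), ([0.644, -0.399, 0.027], 0.61)] [([0.524, 0.054, 0.032], 0.71)] [([0.567, -0.064, -0.001], 0.72), ([0.526, 0.062, 0.004], 0.64), ([0.542, 0.181, 0.127], 0.63)]
```

View pics/tray.png

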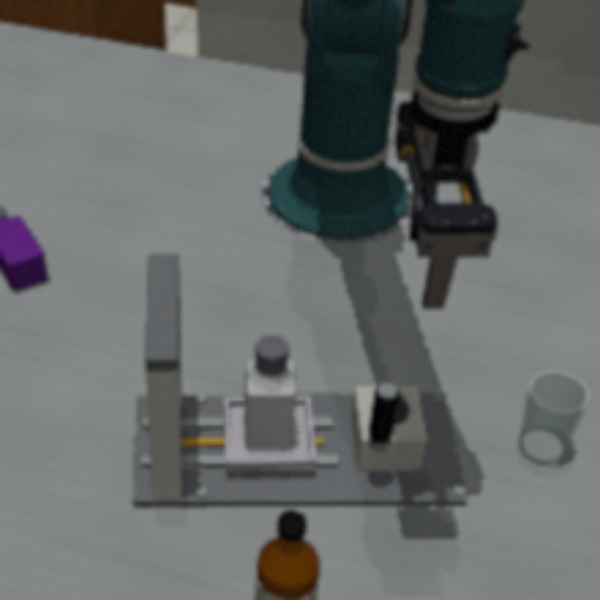

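The bottle stands in the tray (crop (270,400)), with the sleeve at (385,415). Now the crank.

```bash
cat >> h.py <<'E'
R=.06
def pt(phi,c=cax,dz=.117): return c+R*(np.cos(phi)*SX-np.sin(phi)*SY)+dz*Z
def wind(p0,p1,step=.26,rate=.12):
    n_=max(1,int(np.ceil(abs(p1-p0)/step)))
    for k in range(1,n_+1): env.movel(pt(p0+(p1-p0)*k/n_),rate=rate)
    F=env.sense()["wrist_force"]; r=pt(p1)-cax; r[2]=0; r/=R; t=-np.cross(Z,r)
    st("phi %.2f Frad %.1f Ftan %.1f"%(p1,F@r,F@t))
    return F@r,F@t
E
python3 - <<'E'
from h import *
p0=.31
env.reach(pt(p0)+.08*Z,D2); env.movel(pt(p0),rate=.15); st("at")
effector.grasp(20); st("grip")
wind(p0,.8); wind(.8,1.31); wind(1.31,1.83)
env.pause(.05)
for c in ("top","scene"):
    p,d,P=cloud(c); print(at(c,"bottle_cap"),at(c,"carriage_floor"),at(c,"carriage"))
E
```

```text
at t 30.7 pos [0.5395 0.1831 0.1184] F [-0.1  0.2 -0.2] w 0.0919 g 0.0
grip t 31.68 pos [0.5385 0.1825 0.1169] F [ 0.  -0.9 -0.2] w 0.0273 g 20.0
phi 0.80 Frad -3.8 Ftan 2.3 t 32.23 pos [0.5311 0.1537 0.1169] F [-4.4 -0.4  3. ] w 0.0277 g 20.0
phi 1.31 Frad -5.2 Ftan 2.7 t 32.78 pos [0.5112 0.1323 0.1169] F [-5.2  2.8  1.9] w 0.0274 g 20.0
phi 1.83 Frad -5.5 Ftan 3.4 t 33.35 pos [0.4828 0.1228 0.1169] F [-3.8  5.2 -1. ] w 0.0273 g 20.0
[([0.647, -0.398, 0.031], 0.74), ([0.533, 0.03, 0.034], 0.72), ([0.534, 0.032, 0.164], 0.7), ([0.256, -0.442, 0.028], 0.63)] [([0.532, 0.029, 0.029], 0.57)] [([0.535, 0.031, 0.025], 0.69), ([0.532, 0.033, 0.033], 0.25)]
[([0.644, -0.396, 0.028], 0.87), ([0.262, -0.444, 0.033], 0.85), ([0.529, 0.033, 0.16], 0.75)] [([0.53, 0.035, 0.032], 0.94)] [([0.53, 0.031, 0.021], 0.57)]
```

```bash
python3 - <<'E'
from h import *
p=1.83
for nx in (2.6,3.4,4.2,5,5.8,6.6,7.4,8.2,9.0):
    fr,ft=wind(p,nx); p=nx
    if abs(fr)>30 or abs(ft)>25: break
env.pause(.05)
for c in ("top","scene"):
    im,d,P=cloud(c); print(at(c,"bottle_cap"),at(c,"carriage"))
E
```

```text
phi 2.60 Frad -4.8 Ftan 4.1 t 34.62 pos [0.4411 0.1358 0.117 ] F [-0.1  6.4 -5.5] w 0.0277 g 20.0
phi 3.40 Frad -2.6 Ftan 0.9 t 35.62 pos [0.4189 0.1754 0.117 ] F [ 2.6  1.1 -5.5] w 0.0276 g 20.0
phi 4.20 Frad 6.1 Ftan 1.7 t 36.62 pos [0.4324 0.221  0.117 ] F [-3.5  5.3 -1.9] w 0.0276 g 20.0
phi 5.00 Frad 6.9 Ftan 1.0 t 37.62 pos [0.476  0.2426 0.1171] F [ 0.6  6.9 -5.1] w 0.0276 g 20.0
phi 5.80 Frad 6.2 Ftan 0.8 t 38.62 pos [0.5213 0.2247 0.1171] F [ 4.8  4.  -6.7] w 0.0274 g 20.0
phi 6.60 Frad 2.5 Ftan 2.7 t 39.62 pos [0.5383 0.1811 0.117 ] F [ 2.6 -2.6 -3.7] w 0.0276 g 20.0
phi 7.40 Frad -5.8 Ftan 1.2 t 40.62 pos [0.52   0.1393 0.1169] F [-5.   3.2  1.1] w 0.0278 g 20.0
phi 8.20 Frad -5.6 Ftan 3.0 t 41.62 pos [0.4777 0.1227 0.1169] F [-2.9  5.7 -3.4] w 0.0275 g 20.0
phi 9.00 Frad -5.8 Ftan 4.3 t 42.62 pos [0.4361 0.1403 0.117 ] F [ 1.2  7.1 -7.3] w 0.0272 g 20.0
[([0.646, -0.396, 0.029], 0.96), ([0.259, -0.446, 0.027], 0.56)] [([0.565, -0.058, 0.023], 0.59)]
[([0.259, -0.444, 0.03], 0.79), ([0.566, -0.056, 0.164], 0.67), ([0.647, -0.399, 0.027], 0.62)] [([0.565, -0.059, 0.022], 0.89), ([0.436, 0.138, 0.126], 0.25)]
```

Now drive to the stop, watching for the force rise.

```bash
python3 - <<'E'
from h import *
p=9.0; fr,b=wind(p,9.3); p=9.3
while p<9.62:
    p+=.03; fr,ft=wind(p-.03,p,rate=.04)
    if abs(ft-b)>14: break
env.pause(.2); st("end")
effector.release(); st("rel")
s=env.sense()["ee_pos"]
env.movel(s+.16*Z,rate=.15); env.pause(.1); st("up")
ims=[]
for c in ("top","scene"):
    im,d,P=cloud(c); print([at(c,k) for k in("bottle_cap","carriage","sleeve_mid","gate","flask","beaker","jar")])
    ims.append(im[100:280,130:340] if c=="top" else im[120:300,180:390])
cv2.imwrite("pics/end.png",cv2.resize(np.hstack(ims)[:,:,::-1],(800,343)))
E
```

```text
phi 9.30 Frad -4.9 Ftan 1.4 t 43.48 pos [0.4259 0.1538 0.117 ] F [ 3.7  3.5 -9.7] w 0.0273 g 20.0
phi 9.33 Frad -6.2 Ftan -0.2 t 43.73 pos [0.4254 0.1546 0.117 ] F [ 5.7  2.4 -9.5] w 0.0273 g 20.0
phi 9.36 Frad -5.9 Ftan -1.3 t 43.98 pos [0.4248 0.1559 0.117 ] F [ 5.9  1.1 -9.2] w 0.0274 g 20.0
phi 9.39 Frad -5.8 Ftan -2.7 t 44.23 pos [0.4241 0.1574 0.1171] F [ 6.4 -0.4 -9.3] w 0.0277 g 20.0
phi 9.42 Frad -4.4 Ftan -2.4 t 44.48 pos [0.4234 0.159  0.1171] F [ 5.  -0.7 -8.7] w 0.0277 g 20.0
phi 9.45 Frad -5.0 Ftan -3.3 t 44.73 pos [0.4227 0.1606 0.117 ] F [ 5.7 -1.5 -8.3] w 0.0279 g 20.0
phi 9.48 Frad -4.5 Ftan -1.7 t 44.98 pos [0.422  0.1623 0.117 ] F [ 4.8 -0.4 -8.9] w 0.0276 g 20.0
phi 9.51 Frad -5.1 Ftan -6.7 t 45.23 pos [0.4219 0.1625 0.117 ] F [ 6.6 -5.2 -6.7] w 0.0273 g 20.0
phi 9.54 Frad -5.1 Ftan -10.8 t 45.48 pos [0.4219 0.1627 0.117 ] F [ 7.4 -9.4 -5.7] w 0.0276 g 20.0
phi 9.57 Frad -5.9 Ftan -15.2 t 45.73 pos [0.4219 0.1629 0.117 ] F [  8.8 -13.7  -5. ] w 0.0276 g 20.0
end t 45.92 pos [0.4218 0.1629 0.117 ] F [  8.4 -13.3  -5.7] w 0.0273 g 20.0
rel t 46.96 pos [0.4196 0.1687 0.117 ] F [-0.5  0.9  0.2] w 0.0919 g 0.0
up t 48.27 pos [0.4191 0.1685 0.276 ] F [-0.7  0.2 -0.5] w 0.0917 g 0.0
[[([0.645, -0.396, 0.029], 0.74), ([0.259, -0.442, 0.028], 0.67), ([0.565, -0.063, 0.163], 0.57)], [([0.567, -0.062, 0.024], 0.67), ([0.48, 0.179, 0.077], 0.33)], [([0.478, 0.181, 0.08], 0.61), ([0.422, 0.164, 0.123], 0.42)], [([0.569, -0.064, 0.002], 0.83), ([0.523, 0.058, -0.003], 0.22)], [([0.742, 0.135, -0.002], 0.69), ([0.478, 0.182, 0.075], 0.67), ([0.568, -0.062, 0.026], 0.46)], [], [([0.733, -0.278, -0.003], 0.77)]]
[[([0.645, -0.399, 0.024], 0.92), ([0.26, -0.444, 0.027], 0.75), ([0.566, -0.063, 0.161], 0.52)], [([0.565, -0.062, 0.019], 0.57)], [([0.424, 0.158, 0.125], 0.42)], [([0.568, -0.063, 0.0], 0.62)], [([0.744, 0.136, 0.002], 0.58)], [([0.41, 0.359, -0.001], 0.93)], [([0.73, -0.277, 0.002], 0.58)]]
```

View pics/end.png

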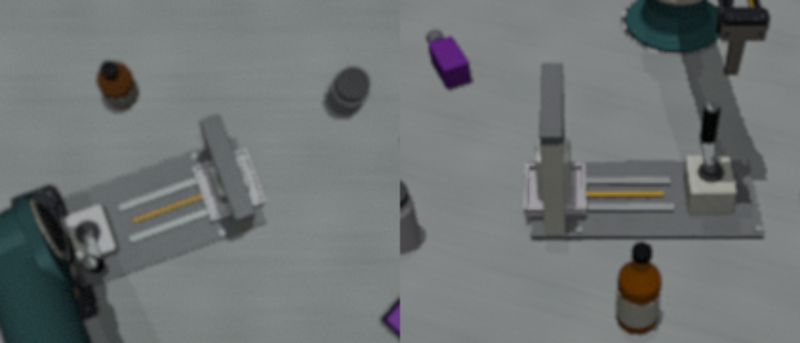

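The tray sits centred under the gate (left (230,185), right (555,190)), the crank reached its hard stop, and the sleeve is free. The bystanders have not moved.

```bash
python3 -c "
from station import *
print(workorder.finish_job())"
```

```text
the job is handed in; nothing more can be done
None
```

The job is handed in at about 48 s on the robot clock: the bottle was stood up and released on the bench, then set upright in the tray; the crank was wound clockwise by its sleeve to the hard stop (tray home in the gate) and let go, with flask, beaker and jar within measuring error of their starting places.

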